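Put the round-topped board away in its slotted block

TASK

Put the round-topped wooden board away in the slotted wooden block: take it off its stand, tip its bottom edge into the slot while the board is still leaning, then straighten it so that it stands upright, fully home in the slot. Leave the square board where it is on its stand.

Things in the scene. Friction and masses are not known exactly. Their poses are not given: they have to be found in the camera images.
- arch_board: Board to put away, the taller: brown wood, 110 mm wide (own y), 12 thick (x, face normal), 150 tall (z, up the board); flat foot, upper end a half disc of 55 mm radius, dark dot 85 mm up. Origin: centre of its foot. Starts leaning 25 degrees, top towards the robot, on its stand, at either side; the upper half is free on both faces and it lifts out along its own z. About 0.15 kg.
- square_board: Bystander, leave it: same wood, square corners, 110 mm wide, 110 tall, 12 thick, dark dot 85 mm up, leaning the same way on an identical stand at the other side. Origin and axes as for the round-topped board.
- stand_a: Pale wooden stand of the round-topped board, fixed. Origin: centre of the underside of its 120 x 90 mm base, z up, x away from the robot. The board's foot starts 27 mm ahead in x and 24 mm up. Its backrest, 80 mm wide on the board's robot side, reaches 75 mm up the board; a 6 mm high lip stands 4 mm in front of the foot. Turned at most 17 degrees.
- rack: Pale wooden block, fixed, 85 (x) x 190 (y) x 62 mm tall, turned at most 15 degrees. Origin: centre of underside, z up. One slot in its top runs along y, centred: 16 mm wide, 140 long, floor 12 mm above the origin, sides upright to 49 mm; the top 13 mm is a 45 degree chamfer all round (mouth 42 mm wide). Leaning, the board's foot enters only the mouth; upright it slides down freely.
Things that resemble listed ones, but are neither listed nor needed, are in the scene too. Leave any turquoise or yellow look-alike of the rack alone.

How it is judged:
By the outcome, as a careful person would: the job done as asked, in the order asked, and still so for the second after the job is handed in, with the robot touching nothing.
It also fails if it takes over 45 s, if anything falls off the work surface, if the arm or the gripper's body presses on something with over 40 N, if the wrist force passes 120 N, or if a joint passes its speed limit or range.

ROBOT

A 6-joint arm with a two-finger parallel gripper is mounted at the origin on the work surface. World frame = base frame: x ahead of the robot, y to its left, z up, the work surface at z = 0. Lengths are in m, angles in rad, forces in N, time in s.
With the tool pointing down it reaches from about 0.275 to 0.775 m from the base axis. Payload 14.6 kg.
Tool frame: the origin (TCP) lies where the fingers leave the gripper's body, on its centre line; the fingertips stand 73 mm ahead of it and the grasp point (between the pads) lies 54 mm ahead of it (ctrl.grip_depth is the distance from the TCP to the grasp point, in m); z points along the fingers, y is the line along which they close (so a half turn about z gives the same grasp; the last joint's range is limited). The gripper opens to 85 mm and grips with 20 to 120 N. Pads are 22 mm wide; open, the fingers measure 114 mm over their backs; the gripper's body (76 mm by 85 mm) begins 54 mm behind the grasp point. The pads swing forward as they close: fully open they stand 13 mm farther back than shut.
Start: joints at [-1.418, 0.263, -0.048, 1.259, 0, 1.415], TCP at [0.159, -0.5, 0.304] pointing down, gripper open.
Joint ranges: [-2.65, 2.65], [-0.89, 1.7], [-1.18, 1.37], [-2.13, 2.11], [-1.35, 1.29], [-3.14, 3.14]. Speed limits (rad/s): [1.89, 1.89, 2.57, 2.79, 3.14, 3.14].

INTERFACE

Orientations are given as a rotation vector (axis times angle).
In Python, from cell import telemetry, viewer, ctrl gives the robot as it stands.
- The arm moves only by the tool servo_tool, never from a script. Its argument "deltas" is one flat list of numbers, 5 for each row, row after row: the opening, from -1 (shut) to 1 (fully open), then the shift along the tool's x, y, z each as a share of 0.1 m, from -1 to 1, then the turn about the tool's z as a share of 90 degrees, from -1 to 1. In form: [grip, x, y, z, spin, grip, x, y, z, spin, ...]. A call has 1 to 20 rows; each row is the pose to reach, as a shift and turn from the pose commanded when the call began, along the tool's axes at that moment; what a row does not reach only later rows make up. A row lasts 1/10 s, in which the tool goes at most 50 mm and 8.59 degrees, less where a joint would pass 70% of its speed; a pose out of reach is approached as far as the arm can. A call with a number of a shift or a turn outside -1 to 1 is refused whole. A call with a gripper value outside its range is refused whole. The fingers move at their own pace and stop on an object; "newtons" is the grip in N (left out, the last holds). Time passes only in rows, so rows that repeat a pose let the fingers close. It gives the time, the measured TCP pose, the force, the opening and the grip force at its end, in the units of the state.
- telemetry.observe(): the state, without advancing time (a new reading comes with each control period).
- viewer.grab_frame(name): name is "scene" or "top"; returns a dict with "image" (480x640x3 uint8, red, green, blue), "camera_matrix" (3x3 intrinsics, pixels), "camera_from_world" (4x4, takes a point from world to camera coordinates). Camera axes: x right, y down, z forward; pixel columns grow to the right and rows downward; lengths in m; the calibration is good to about 2 mm. A picture is of the moment at which its call begins. There is no depth.
- ctrl.close_job(): hands the job in; it is judged then, once.
The state is a dict: "time_s": time; "qpos": joint angles; "joint_velocities": joint speeds; "joint_torque": joint torques, N m; "ee_pos": TCP position; "ee_rot": TCP orientation; "wrist_force": force on the tool from outside, world axes, zero at the start; "torque": the same for the moment, N m; "finger_gap": finger opening in m; "finger_force": force on a finger pad.
Only numpy, scipy, OpenCV 4.12 (cv2) and the standard library are available. Lean on these libraries where they do the work, as an engineer would, in place of code of your own. Each camera call takes 0.05 s, during which the arm holds its last target. There are 200 camera calls.

## Working session

There is one attempt and no reset: what is moved stays moved. The work goes in short steps, Python scripts to look and compute and a tool call to move; the robot and the scene stay as the last step left them, time stands still between calls to the robot, and variables do not carry over. Pictures are saved under pics/ and viewed, at most 10 in all, crops included, and the job is handed in when it is done.

Besides the shell and the picture viewer there is one more tool, called in YAML: its name, and indented under it one key for each argument. servo_tool: Moves the arm, as the interface text tells. Its arguments: {"type":"object","properties":{"deltas":{"type":"array","items":{"type":"number"}},"newtons":{"type":"number"}},"required":["deltas"]}

```bash
ls; mkdir -p pics; python3 - <<'E'
from cell import telemetry, viewer, ctrl
import cv2
for n in ("scene","top"):
    f=viewer.grab_frame(n); cv2.imwrite(f"pics/{n}0.png",f["image"][:,:,::-1]); print(f["camera_matrix"].tolist(),f["camera_from_world"].round(4).tolist())
s=telemetry.observe(); print(s)
E
```

```text
pics
[[497.3404970318161, 0.0, 326.65958012958725], [0.0, 497.3404970318161, 237.25189776231517], [0.0, 0.0, 1.0]] [[-0.7687, 0.6395, 0.0122, 0.3966], [0.522, 0.6382, -0.5659, -0.1791], [-0.3697, -0.4286, -0.8244, 1.462], [0.0, 0.0, 0.0, 1.0]]
[[436.7977648308563, 0.0, 321.8243140238635], [0.0, 436.7977648308563, 244.077078780458], [0.0, 0.0, 1.0]] [[-0.0184, -0.9995, 0.0263, -0.0639], [-0.9981, 0.0168, -0.0594, 0.473], [0.0589, -0.0273, -0.9979, 1.0381], [0.0, 0.0, 0.0, 1.0]]
{'time_s': 0.1, 'qpos': array([-1.41825699e+00,  2.63443328e-01, -4.88442527e-02,  1.25937495e+00,
       -1.15781686e-05,  1.41551581e+00]), 'joint_velocities': array([ 1.27202630e-03, -6.58932366e-04,  3.36758890e-03,  4.01135375e-04,
        9.19056629e-05, -1.13610814e-03]), 'joint_torque': array([ 5.96553757e-03, -6.38577962e+01,  3.85063148e+01,  1.00864645e-02,
       -2.43595326e-05, -4.14079830e-05]), 'ee_pos': array([ 0.15904262, -0.50015867,  0.30350034]), 'ee_rot': array([-3.10360062e+00, -4.81482807e-01,  1.63175537e-05]), 'wrist_force': array([ 0.12964337,  0.39008647, -0.37039776]), 'torque': array([ 0.00975739, -0.01976657,  0.02628677]), 'finger_force': 0.0, 'finger_gap': 0.0854299929285486}
```

View pics/scene0.png

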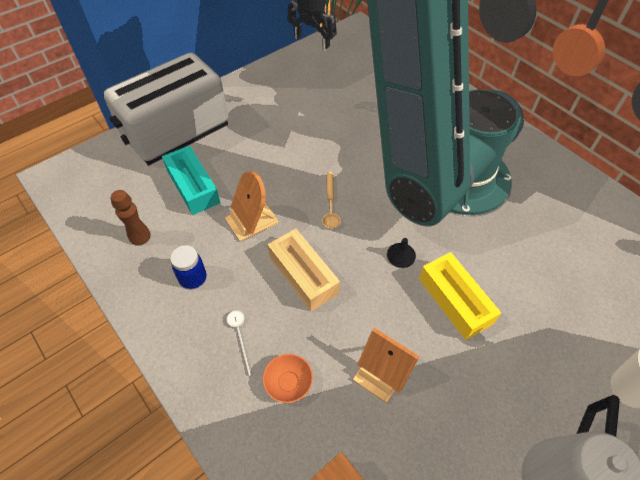

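View pics/top0.png

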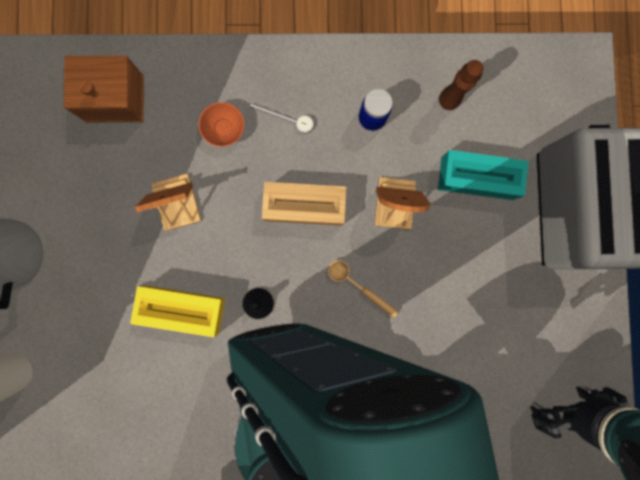

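The arch board is on its stand at top (403,200) and scene (250,200). The rack is the pale block at top (305,203) and scene (303,268). The square board is at top (170,195). Next I'll fit silhouettes in both views.

```bash
cat > h.py <<'E'
import numpy as np, cv2
from scipy.optimize import minimize
from scipy.spatial.transform import Rotation as R
def proj(f,P):
    T=f["camera_from_world"]; c=P@T[:3,:3].T+T[:3,3]; p=c@f["camera_matrix"].T
    return p[:,:2]/p[:,2:]
def pose(x,y,z,yaw,lean=0): # lean: top towards -x
    return R.from_euler("z",yaw)*R.from_euler("y",-lean), np.array([x,y,z])
rack_pts=np.array([[a*.0425,b*.095,c*.062] for a in(-1,1) for b in(-1,1) for c in(0,1)])
t=np.linspace(0,np.pi,25)
out=np.r_[[[-.055,0],[.055,0]],np.c_[.055*np.cos(t),.095+.055*np.sin(t)]]
board_pts=np.array([[a*.006,u,v] for a in(-1,1) for u,v in out])
def sil(f,P,S=4):
    m=np.zeros((480*S,640*S),np.uint8)
    h=cv2.convexHull((proj(f,P)*S+S/2).astype(np.float32)).astype(int)
    cv2.fillConvexPoly(m,h,1); return m
def fit(fs,masks,pts,mk,p0,step):
    S=4; big=[cv2.resize(m,None,fx=S,fy=S,interpolation=cv2.INTER_LINEAR)>127 for m in masks]
    def cost(p):
        r,t=mk(p); P=r.apply(pts)+t; c=0
        for f,m in zip(fs,big):
            s=sil(f,P)>0; c+=1-(s&m).sum()/((s|m).sum()+1)
        return c
    sx=np.vstack([p0]+[np.array(p0)+np.eye(len(p0))[i]*step[i] for i in range(len(p0))])
    r=minimize(cost,p0,method="Nelder-Mead",options=dict(initial_simplex=sx,xatol=1e-4,fatol=1e-5,maxiter=300))
    return r.x,r.fun
def cmask(im,seeds,roi,tol):
    lab=cv2.cvtColor(im,cv2.COLOR_RGB2LAB).astype(float)
    m=np.zeros(im.shape[:2],bool)
    for (u,v) in seeds:
        m|=np.linalg.norm((lab-lab[v-1:v+2,u-1:u+2].mean((0,1)))*[.35,1,1],axis=2)<tol
    z=np.zeros_like(m); x0,y0,x1,y1=roi; z[y0:y1,x0:x1]=1; m=((m&z)*255).astype(np.uint8)
    n,l,st,_=cv2.connectedComponentsWithStats(m); k=1+st[1:,4].argmax()
    c,_=cv2.findContours((l==k).astype(np.uint8),cv2.RETR_EXTERNAL,cv2.CHAIN_APPROX_NONE)
    return cv2.drawContours(np.zeros_like(m),c,-1,255,-1)
E
cat > m.py <<'E'
from h import *; from cell import viewer
fs=[viewer.grab_frame(n) for n in("scene","top")]
mr=[cmask(fs[0]["image"],[(285,262),(290,282),(330,297)],(262,222,346,312),14),cmask(fs[1]["image"],[(272,190),(340,205),(300,218)],(255,175,352,230),14)]
mb=[cmask(fs[0]["image"],[(240,205),(263,190),(248,180)],(225,165,275,242),12),cmask(fs[1]["image"],[(395,198),(415,201),(420,207)],(370,180,436,218),12)]
ov=[]
pr,cr=fit(fs,mr,rack_pts,lambda p:pose(p[0],p[1],0,p[2]),[.53,-.02,0],[.02,.02,.1]); print("rack",pr.round(4),cr)
pb,cb=fit(fs,mb,board_pts,lambda p:pose(p[0],p[1],p[2],p[3],np.radians(25)),[.55,-.23,.024,0],[.02,.02,.005,.1]); print("board",pb.round(4),cb)
for f,a,b in zip(fs,mr,mb):
    im=cv2.resize(f["image"],None,fx=4,fy=4,interpolation=cv2.INTER_CUBIC)
    for P,m,col in((pose(pr[0],pr[1],0,pr[2]),a,(0,255,0)),(pose(*pb,np.radians(25)),b,(255,0,255))):
        pts=rack_pts if m is a else board_pts
        for M,cc in((sil(f,P[0].apply(pts)+P[1]),col),(cv2.resize(m,None,fx=4,fy=4)//128,(0,0,255))):
            c,_=cv2.findContours(M,cv2.RETR_EXTERNAL,cv2.CHAIN_APPROX_NONE); cv2.drawContours(im,c,-1,cc,1)
    ov.append(im)
A=cv2.resize(ov[0][640:1260,880:1400],(400,477)); B=cv2.resize(ov[1][660:940,1000:1760],(800,295))
cv2.imwrite("pics/ovs.png",cv2.cvtColor(ov[0][650:1250,800:1420],4)); cv2.imwrite("pics/ovt.png",cv2.cvtColor(ov[1][640:940,980:1770],4))
E
python3 m.py
```

```text
rack [ 0.5671 -0.0321 -0.074 ] 0.10018525353755814
board [ 0.598  -0.2567  0.0331 -0.161 ] 0.21532710101922448
```

View pics/ovs.png

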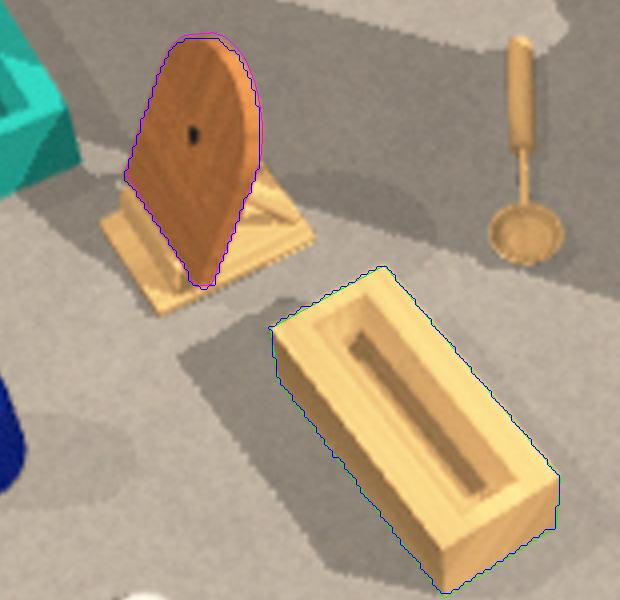

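View pics/ovt.png

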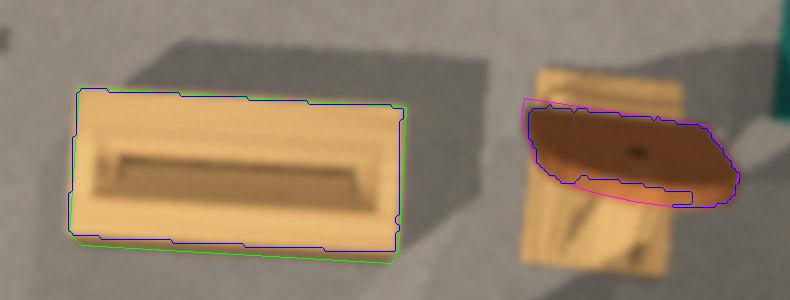

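The overlays show the scene contours matching. In the top view the masks miss the board's lit rim near (405,209) and the rack's front side near (302,222). I'll add seeds there, fix the foot height, and refit.

```bash
sed -i 's/(300,218)\]/(300,218),(302,222),(330,223)]/; s/(420,207)\]/(420,207),(405,208),(400,207),(412,210)]/; s/\[p\[2\]\]//' m.py
cat >> m.py <<'E'
for nm,mk,p0,ms,ff in (("both",0,0,mb,fs),("scene",0,0,mb[:1],fs[:1]),("top",0,0,mb[1:],fs[1:])):
    p,c=fit(ff,ms,board_pts,lambda p:pose(p[0],p[1],.024,p[2],np.radians(25)),[pb[0],pb[1],pb[3]],[.01,.01,.05]); print(nm,p.round(4),c)
    r,t=pose(p[0],p[1],.024,p[2],np.radians(25)); print("apex",(r.apply([0,0,.15])+t).round(4))
for i in (0,1): print("rack",i,fit(fs[i:i+1],mr[i:i+1],rack_pts,lambda p:pose(p[0],p[1],0,p[2]),pr,[.01,.01,.05]))
E
python3 m.py
```

```text
rack [ 0.5667 -0.0327 -0.0733] 0.08210046473829902
board [ 0.5974 -0.259   0.0269 -0.1381] 0.09551906881106453
both [ 0.5974 -0.2603 -0.1417] 0.09506788734754446
apex [ 0.5346 -0.2514  0.1599]
scene [ 0.597  -0.2615 -0.1483] 0.029638616864546274
apex [ 0.5343 -0.2521  0.1599]
top [ 0.5977 -0.2592 -0.1385] 0.053931124106562756
apex [ 0.5349 -0.2504  0.1599]
rack 0 (array([ 0.56686142, -0.03312633, -0.07489975]), np.float64(0.015071902654867242))
rack 1 (array([ 0.56677855, -0.03249778, -0.07305011]), np.float64(0.06597986085027996))
```

servo_tool:
  deltas: [1,1,-0.3,0,-0.1,1,1,-0.3,0,-0.2,1,1,-0.3,0,-0.3,1,1,-0.3,0,-0.4,1,1,-0.3,0,-0.5,1,1,-0.3,0,-0.6,1,1,-0.3,0,-0.713,1,1,-0.3,0,-0.713,1,1,-0.3,0,-0.713]
  newtons: 20

```text
time_s: 1.2
ee_pos: [0.2453, -0.4414, 0.3038]
ee_rot: [-2.373, -2.058, -0.0]
wrist_force: [-0.5, 0.4, 0.2]
finger_gap: 0.0851
finger_force: 0.0
```

```bash
cat > d.py <<'E'
import sys; from h import *; from cell import telemetry
s=telemetry.observe(); r=R.from_rotvec(s["ee_rot"]); M=r.as_matrix()
t=np.array(list(map(float,sys.argv[1:4]))); print("t",s["time_s"],"tcp",s["ee_pos"].round(4),"gap",s["finger_gap"],"ff",s["finger_force"],"F",s["wrist_force"].round(1))
print("y axis deg",np.degrees(np.arctan2(M[1,1],M[0,1])).round(2),"delta shares",(M.T@(t-s["ee_pos"])*10).round(3))
E
python3 d.py .536 -.2517 .304
```

```text
t 1.2 tcp [ 0.2453 -0.4414  0.3038] gap 0.08510754962966277 ff 0.0 F [-0.5  0.4  0.2]
y axis deg -8.14 delta shares [ 2.29e+00  2.61e+00 -1.00e-03]
```

servo_tool:
  deltas: [1,0.45,0.45,0,0,1,0.9,0.9,0,0,1,0.9,0.9,0,0]

```text
time_s: 1.5
ee_pos: [0.3489, -0.3634, 0.3039]
ee_rot: [2.377, 2.055, 0.001]
wrist_force: [-0.0, -0.9, 0.5]
finger_gap: 0.0853
finger_force: 0.0
```

servo_tool:
  deltas: [1,0.45,0.45,0,0,1,0.9,0.9,0,0,1,0.9,0.9,0,0]

```text
time_s: 1.8
ee_pos: [0.4512, -0.2867, 0.3038]
ee_rot: [2.375, 2.056, 0.001]
wrist_force: [-0.1, 0.5, -0.3]
finger_gap: 0.0855
finger_force: 0.0
```

servo_tool:
  deltas: [1,0.25,0.4,0,0,1,0.49,0.81,0,0,1,0.49,0.81,0,0,1,0.49,0.81,0,0,1,0.49,0.81,0,0]

```text
time_s: 2.3
ee_pos: [0.5356, -0.2522, 0.3038]
ee_rot: [-2.376, -2.055, 0.0]
wrist_force: [0.2, -0.4, -0.2]
finger_gap: 0.0854
finger_force: 0.0
```

```bash
python3 d.py .536 -.2517 .229
```

```text
t 2.3 tcp [ 0.5356 -0.2522  0.3038] gap 0.08538151142307084 ff 0.0 F [ 0.2 -0.4 -0.2]
y axis deg -8.29 delta shares [0.006 0.003 0.748]
```

servo_tool:
  deltas: [1,0,0,0.3,0,0.3,0,0,0.6,0,0,0,0,0.75,0,-0.3,0,0,0.75,0,-1,0,0,0.75,0,-1,0,0,0.75,0,-1,0,0,0.75,0,-1,0,0,0.75,0,-1,0,0,0.75,0,-1,0,0,0.75,0]
  newtons: 20

```text
time_s: 3.3
ee_pos: [0.5367, -0.2525, 0.2306]
ee_rot: [2.372, 2.055, 0.001]
wrist_force: [-1.6, -0.9, 10.7]
finger_gap: 0.004
finger_force: 17.6
```

```bash
python3 d.py .536 -.2517 .229; cat > v.py <<'E'
import sys,cv2; from cell import viewer
f=viewer.grab_frame("scene")["image"]; x,y,w,h=map(int,sys.argv[2:6]); k=int(sys.argv[6])
cv2.imwrite(sys.argv[1],cv2.resize(f[y:y+h,x:x+w,::-1],None,fx=k,fy=k,interpolation=cv2.INTER_CUBIC))
E
python3 v.py pics/g1.png 190 90 150 150 4
```

```text
t 3.3 tcp [ 0.5367 -0.2525  0.2306] gap 0.004010323717628809 ff 17.610344637650996 F [-1.6 -0.9 10.7]
y axis deg -8.2 delta shares [ 0.007 -0.008  0.016]
```

View pics/g1.png

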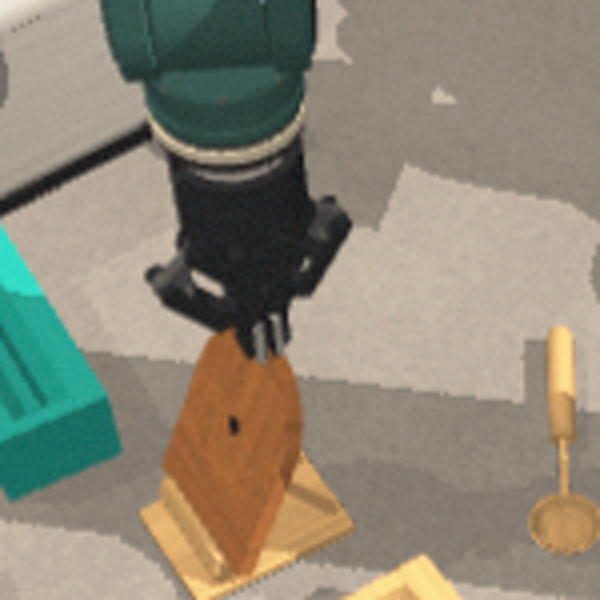

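The pinch slipped up onto the top corner (gap 4 mm, near crop pixel (265,335)). I'll open a little, go about 4 mm lower and close again.

servo_tool:
  deltas: [0,0,0,-0.05,0,0,0,0,-0.05,0,0,0,0,0.04,0,0,0,0,0.04,0,-1,0,0,0.04,0,-1,0,0,0.04,0,-1,0,0,0.04,0,-1,0,0,0.04,0,-1,0,0,0.04,0]
  newtons: 20

```text
time_s: 4.25
ee_pos: [0.5363, -0.252, 0.2249]
ee_rot: [2.374, 2.057, 0.0]
wrist_force: [0.2, 0.4, -1.1]
finger_gap: 0.0131
finger_force: 17.6
```

```bash
python3 d.py .536 -.2517 .229
```

```text
t 4.25 tcp [ 0.5363 -0.252   0.2249] gap 0.01307302201524188 ff 17.60970213683322 F [ 0.2  0.4 -1.1]
y axis deg -8.2 delta shares [ 0.003 -0.003 -0.041]
```

servo_tool:
  deltas: [-1,0,0,0,0,-1,0,0,0,0,-1,0,-0.04,-0.09,0,-1,0,-0.08,-0.18,0,-1,0,-0.13,-0.27,0,-1,0,-0.13,-0.27,0,-1,0,-0.13,-0.27,0]
  newtons: 70

```text
time_s: 4.95
ee_pos: [0.5233, -0.2502, 0.2523]
ee_rot: [2.374, 2.056, 0.0]
wrist_force: [0.4, -0.7, -1.0]
finger_gap: 0.0098
finger_force: 63.7
```

```bash
python3 d.py .536 -.2517 .229;python3 v.py pics/g2.png 190 90 150 150 4
```

```text
t 4.95 tcp [ 0.5233 -0.2502  0.2523] gap 0.009830989327470287 ff 63.72984079644084 F [ 0.4 -0.7 -1. ]
y axis deg -8.2 delta shares [0.003 0.127 0.233]
```

View pics/g2.png

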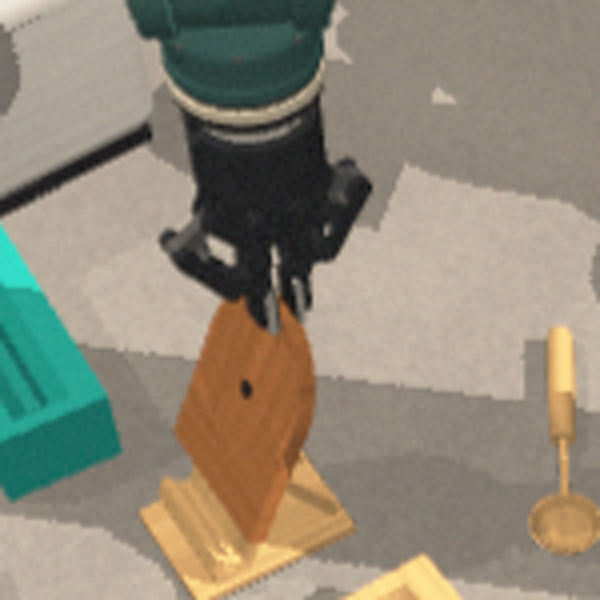

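The board is held and still leaning, with its foot clear of the lip. I'll keep lifting along its own z.

servo_tool:
  deltas: [-1,0,-0.06,-0.14,0,-1,0,-0.13,-0.28,0,-1,0,-0.19,-0.41,0,-1,0,-0.25,-0.54,0,-1,0,-0.28,-0.7,0,-1,0,-0.28,-0.85,0,-1,0,-0.28,-0.85,0,-1,0,-0.28,-0.85,0]

```text
time_s: 5.8
ee_pos: [0.4955, -0.2462, 0.337]
ee_rot: [2.374, 2.057, 0.0]
wrist_force: [-0.8, -0.3, -0.9]
finger_gap: 0.0101
finger_force: 62.4
```

```bash
python3 d.py .536 -.2517 .229; cat > tilt.py <<'E'
from h import *; from cell import viewer,telemetry; import sys
s=telemetry.observe(); M=R.from_rotvec(s["ee_rot"]).as_matrix(); g=s["ee_pos"]+np.array([0,0,-.073]); yaw0=np.arctan2(M[1,1],M[0,1])
f=viewer.grab_frame("scene"); im=f["image"]; hsv=cv2.cvtColor(im,cv2.COLOR_RGB2HSV)
m=((hsv[...,0]<15)&(hsv[...,1]>110)&(hsv[...,2]>60)).astype(np.uint8)*255
def mk(p): # apex near fingertip; p=u,v,w offsets of apex, yaw, lean
    r,_=pose(0,0,0,p[3],p[4]); ap=g+p[:3]; return r,ap-r.apply([0,0,.15])
r,t=mk([0,0,.005,yaw0,.35]); c=proj(f,r.apply(board_pts)+t); x0,y0=(c.min(0)-30).astype(int); x1,y1=(c.max(0)+30).astype(int)
z=np.zeros_like(m); z[max(y0,0):y1,max(x0,0):x1]=m[max(y0,0):y1,max(x0,0):x1]
n,l,st,_=cv2.connectedComponentsWithStats(z); z=((l==1+st[1:,4].argmax())*255).astype(np.uint8)
z=cv2.morphologyEx(z,cv2.MORPH_CLOSE,np.ones((7,7)))
best=min((fit([f],[z],board_pts,lambda p:mk([0,0,.005,p[0]+yaw0,p[1]]),[0,q],[.05,.1]) for q in(.45,.25,.05)),key=lambda a:a[1])
p,c=best; print("yaw off deg %.1f lean deg %.1f cost %.3f"%(*np.degrees(p),c)); r,t=mk([0,0,.005,p[0]+yaw0,p[1]]); print("foot",t.round(4))
if len(sys.argv)>1:
    b=cv2.resize(im,None,fx=4,fy=4); 
    for a,k in((sil(f,r.apply(board_pts)+t),(255,0,255)),(cv2.resize(z,None,fx=4,fy=4)//128,(0,0,255))):
        q,_=cv2.findContours(a,cv2.RETR_EXTERNAL,cv2.CHAIN_APPROX_NONE); cv2.drawContours(b,q,-1,k,1)
    X,Y=max(x0*4-100,0),max(y0*4-150,0); cv2.imwrite(sys.argv[1],cv2.cvtColor(b[Y:Y+600,X:X+700],4))
E
python3 tilt.py pics/t1.png
```

```text
t 5.8 tcp [ 0.4955 -0.2462  0.337 ] gap 0.010105318523260505 ff 62.421944215893745 F [-0.8 -0.3 -0.9]
y axis deg -8.2 delta shares [0.003 0.409 1.08 ]
yaw off deg -0.7 lean deg 23.6 cost 0.074
foot [ 0.5549 -0.2555  0.1316]
```

View pics/t1.png

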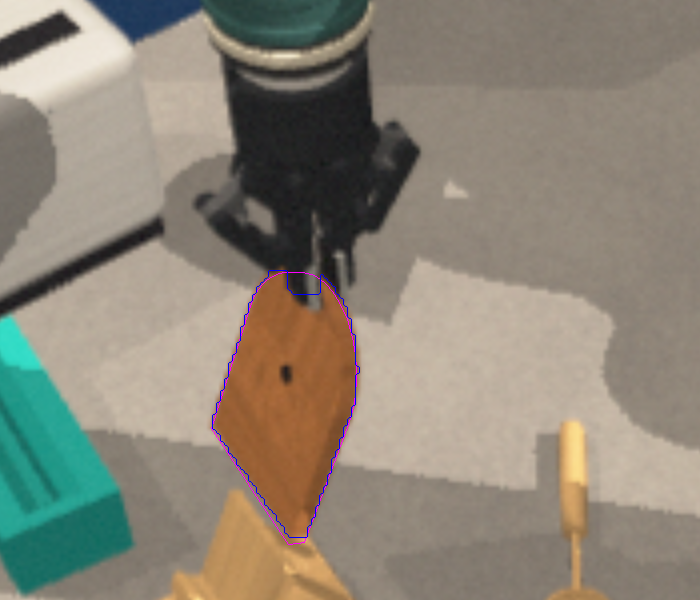

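The board is held at a lean of 23.6° and is clear of the stand. Next I carry it over to the rack, turning 4° to align it.

servo_tool:
  deltas: [-1,0.15,0,0,-0.01,-1,0.4,0,0,-0.02,-1,0.7,-0.05,0,-0.03,-1,0.9,-0.1,0,-0.045,-1,1,-0.1,0,-0.045,-1,1,-0.1,0,-0.045]

```text
time_s: 6.45
ee_pos: [0.5001, -0.1445, 0.3367]
ee_rot: [-2.299, -2.141, 0.0]
wrist_force: [-0.4, 0.1, -1.6]
finger_gap: 0.0091
finger_force: 67.5
```

```bash
python3 d.py .5075 -.028 .283
```

```text
t 6.45 tcp [ 0.5001 -0.1445  0.3367] gap 0.00907709824557753 ff 67.48740322887897 F [-0.4  0.1 -1.6]
y axis deg -4.07 delta shares [ 1.167 -0.008  0.538]
```

servo_tool:
  deltas: [-1,0.2,0,0,0,-1,0.5,0,0.1,0,-1,0.8,0,0.3,0,-1,1,0,0.45,0,-1,1,0,0.45,0]

```text
time_s: 6.95
ee_pos: [0.5068, -0.0447, 0.29]
ee_rot: [-2.297, -2.139, 0.002]
wrist_force: [-0.7, -0.3, -1.8]
finger_gap: 0.0089
finger_force: 67.5
```

servo_tool:
  deltas: [-1,0.08,0,0,0,-1,0.17,0,0,0,-1,0.17,0,0,0,-1,0.17,0,0,0]

```text
time_s: 7.35
ee_pos: [0.5087, -0.0293, 0.2922]
ee_rot: [2.3, 2.139, 0.0]
wrist_force: [0.3, -0.2, -1.9]
finger_gap: 0.0087
finger_force: 67.5
```

```bash
python3 d.py .5075 -.028 .25; python3 tilt.py pics/t2.png
```

```text
t 7.35 tcp [ 0.5087 -0.0293  0.2922] gap 0.00869426872118006 ff 67.4739078618586 F [ 0.3 -0.2 -1.9]
y axis deg -4.15 delta shares [ 0.012 -0.013  0.422]
yaw off deg -1.5 lean deg 11.2 cost 0.104
foot [ 0.5376 -0.0321  0.077 ]
```

View pics/t2.png

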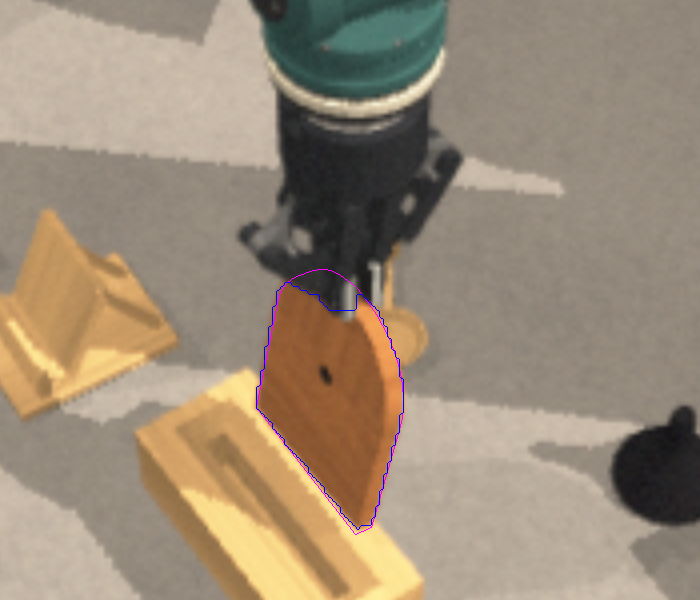

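The lean has crept down to about 11°, with the foot at crop (360,530) just short of the slot. I'll restore it by hooking the foot behind the rack's far wall and pulling the top back before inserting.

servo_tool:
  deltas: [-1,0,0.3,0,0,-1,0,0.7,0,0,-1,0,1,0,0,-1,0,1,0,0,-1,0,1,0,0]

```text
time_s: 7.9
ee_pos: [0.6084, -0.0367, 0.2914]
ee_rot: [-2.3, -2.139, 0.001]
wrist_force: [0.0, -0.5, -1.7]
finger_gap: 0.0094
finger_force: 67.5
```

```bash
python3 d.py .5075 -.028 .25; python3 tilt.py
```

```text
t 7.9 tcp [ 0.6084 -0.0367  0.2914] gap 0.00941504766820464 ff 67.54462466575205 F [ 0.  -0.5 -1.7]
y axis deg -4.16 delta shares [ 0.013 -1.013  0.415]
yaw off deg -1.0 lean deg 10.9 cost 0.119
foot [ 0.6368 -0.0393  0.0761]
```

servo_tool:
  deltas: [-1,0,0,0.2,0,-1,0,0,0.41,0,-1,0,0,0.41,0,-1,0,-0.15,0.41,0,-1,0,-0.3,0.43,0,-1,0,-0.45,0.46,0,-1,0,-0.6,0.51,0,-1,0,-0.75,0.56,0,-1,0,-0.75,0.56,0,-1,0,-0.75,0.56,0]

```text
time_s: 8.95
ee_pos: [0.5337, -0.031, 0.2372]
ee_rot: [2.299, 2.139, 0.002]
wrist_force: [-0.3, -0.4, 0.2]
finger_gap: -0.0002
finger_force: 0.0
```

```bash
python3 d.py .5075 -.028 .25; python3 tilt.py pics/t3.png
```

```text
t 8.95 tcp [ 0.5337 -0.031   0.2372] gap -0.0001894322540879038 ff 0.0 F [-0.3 -0.4  0.2]
y axis deg -4.15 delta shares [ 0.011 -0.263 -0.128]
yaw off deg 23.1 lean deg 72.6 cost 0.668
foot [0.669  0.0156 0.1243]
```

```bash
python3 - <<'E'
from cell import viewer; import cv2,numpy as np
a=viewer.grab_frame("scene")["image"][140:440,120:500,::-1]; b=viewer.grab_frame("top")["image"][60:260,180:480,::-1]
a=cv2.resize(a,None,fx=2,fy=2,interpolation=2)[:340,:760]; 
b=cv2.resize(b[20:180],(0,0),fx=1.6,fy=1.6,interpolation=2)
c=np.zeros((600,800,3),np.uint8); c[:340,:760]=a; c[342:342+b.shape[0],:b.shape[1]]=b; cv2.imwrite("pics/lost.png",c)
E
```

View pics/lost.png

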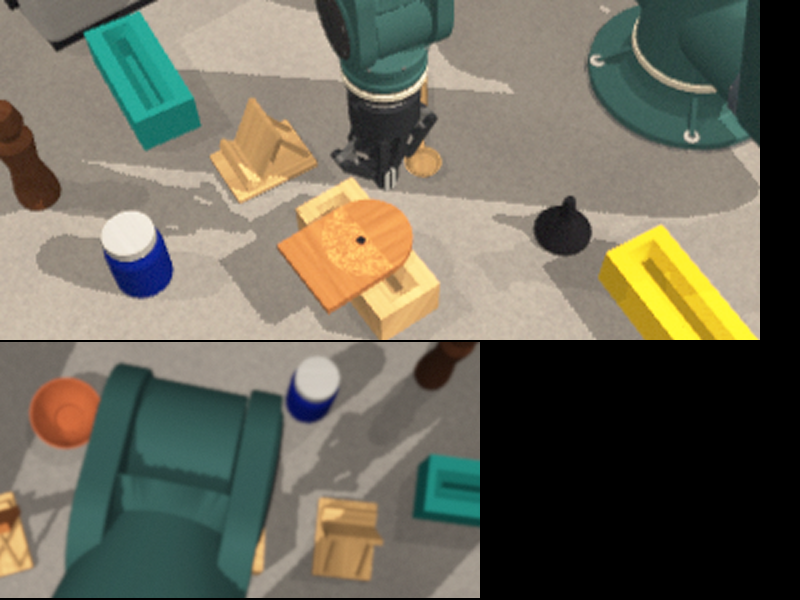

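The board came out of the grip and now lies on the rack: dot at (360,240), round end towards the robot, foot end overhanging the far side. It can be recovered, so I'll fit its lying pose.

```bash
cat > lie.py <<'E'
from h import *; from cell import viewer
f=viewer.grab_frame("scene"); im=f["image"]; hsv=cv2.cvtColor(im,cv2.COLOR_RGB2HSV)
lab=cv2.cvtColor(im,cv2.COLOR_RGB2LAB).astype(int)
m=((hsv[...,0]<16)&(hsv[...,1]>120)&(hsv[...,2]>60)).astype(np.uint8)*255
z=np.zeros_like(m); z[225:310,250:345]=m[225:310,250:345]
n,l,st,_=cv2.connectedComponentsWithStats(z); z=((l==1+st[1:,4].argmax())*255).astype(np.uint8)
z=cv2.morphologyEx(z,cv2.MORPH_CLOSE,np.ones((9,9))); print((z>0).sum())
for h in (1.57,):
  p,c=fit([f],[z],board_pts,lambda p:pose(p[0],p[1],.068,p[2],h),[.63,-.03,0],[.03,.03,.2]); print("flat",p.round(4),c)
  q,c=fit([f],[z],board_pts,lambda v:pose(*v),[p[0],p[1],.068,p[2],1.57],[.01,.01,.01,.1,.1]); print("free",q.round(4),c)
r,t=pose(p[0],p[1],.068,p[2],1.57); print("apex",r.apply([0,0,.15])+t)
E
python3 lie.py
```

```text
2264
flat [ 0.6562 -0.0409 -0.0568] 0.08218157529671688
free [ 0.6563 -0.0399  0.0714 -0.053   1.6108] 0.07831666838470264
apex [ 0.50639749 -0.03242647  0.06811945]
```

servo_tool:
  deltas: [-1,-0.03,-0.32,-0.1,0,-1,-0.06,-0.66,0,0,-1,-0.06,-0.66,0.3,0,-1,-0.06,-0.66,0.7,0,-1,-0.06,-0.66,0.97,0,-1,-0.06,-0.66,0.97,0,-1,-0.06,-0.66,0.97,0]

```text
time_s: 9.85
ee_pos: [0.4676, -0.0321, 0.1395]
ee_rot: [-2.3, -2.139, 0.0]
wrist_force: [-0.3, -0.9, 0.8]
finger_gap: 0.0001
finger_force: 0.0
```

```bash
python3 d.py .5115 -.036 .140
```

```text
t 9.85 tcp [ 0.4676 -0.0321  0.1395] gap 7.277275682974624e-05 ff 0.0 F [-0.3 -0.9  0.8]
y axis deg -4.14 delta shares [-0.007  0.441 -0.005]
```

servo_tool:
  deltas: [-1,0,0.15,0,0,-1,0,0.2,0,0,-1,0,0.25,0,0,-1,0,0.3,0,0,-1,0,0.35,0,0,-1,0,0.4,0,0,-1,0,0.4,0,0]

```text
time_s: 10.55
ee_pos: [0.5074, -0.035, 0.1391]
ee_rot: [2.3, 2.14, -0.0]
wrist_force: [-0.6, -0.4, 1.9]
finger_gap: -0.0002
finger_force: 0.9
```

```bash
python3 d.py .5115 -.036 .140; python3 lie.py
```

```text
t 10.55 tcp [ 0.5074 -0.035   0.1391] gap -0.0001631067478923185 ff 0.9400024171918631 F [-0.6 -0.4  1.9]
y axis deg -4.14 delta shares [-0.007  0.042 -0.009]
2399
flat [ 0.6679 -0.0404 -0.051 ] 0.03518085754927858
free [ 0.6676 -0.0399  0.0706 -0.0275  1.6256] 0.030144436747992498
apex [ 0.51813434 -0.03271283  0.06811945]
```

servo_tool:
  deltas: [-1,0,0.05,0,0,-1,0,0.09,0,0,-1,0,0.09,0,0,-1,0,0,0,0,-1,0,-0.1,0,0,-1,0,-0.1,-0.5,0,-1,0,-0.1,-0.8,0,-1,0,-0.1,-0.8,0]

```text
time_s: 11.4
ee_pos: [0.4975, -0.0344, 0.2225]
ee_rot: [2.297, 2.136, 0.005]
wrist_force: [0.3, 0.5, 0.6]
finger_gap: 0.0003
finger_force: 0.0
```

```bash
python3 d.py .667 -.042 .190; python3 lie.py
```

```text
t 11.4 tcp [ 0.4975 -0.0344  0.2225] gap 0.00026895046779793776 ff 0.0 F [0.3 0.5 0.6]
y axis deg -4.14 delta shares [0.047 1.694 0.335]
2145
flat [ 0.6874 -0.0141  0.3213] 0.18820561800504498
free [ 0.6874 -0.0141  0.068   0.3213  1.57  ] 0.18820561800504498
apex [ 0.54505668 -0.06151752  0.06811945]
```

```bash
cat > any.py <<'E'
from h import *; from cell import viewer; import sys
f=viewer.grab_frame("scene"); im=f["image"]; hsv=cv2.cvtColor(im,cv2.COLOR_RGB2HSV)
m=((hsv[...,0]<16)&(hsv[...,1]>120)&(hsv[...,2]>60)).astype(np.uint8)*255
x0,y0,x1,y1=225,200,350,345
z=np.zeros_like(m); z[y0:y1,x0:x1]=m[y0:y1,x0:x1]
n,l,st,_=cv2.connectedComponentsWithStats(z); k=1+st[1:,4].argmax(); print("blob",st[k]); z=((l==k)*255).astype(np.uint8)
z=cv2.morphologyEx(z,cv2.MORPH_CLOSE,np.ones((9,9)))
res=[]
for L in (.3,.6,1.,1.4):
  for zz in (.004,.03,.066):
    res.append((*fit([f],[z],board_pts,lambda v:pose(*v),[.65,-.04,zz,-.05,L],[.02,.02,.01,.1,.2]),))
res.sort(key=lambda a:a[1])
for p,c in res[:4]: print(p.round(3),"lean",np.degrees(p[4]).round(1),round(c,3), "apex",(pose(*p)[0].apply([0,0,.15])+p[:3]).round(3))
p=res[0][0]; b=cv2.resize(im,None,fx=4,fy=4)
q,_=cv2.findContours(sil(f,pose(*p)[0].apply(board_pts)+p[:3]),0,1); cv2.drawContours(b,q,-1,(255,0,255),1)
cv2.imwrite("pics/any.png",cv2.cvtColor(b[780:1380,800:1500],4))
E
python3 any.py
```

```text
blob [ 258  244   51   67 2127]
[ 0.662 -0.043 -0.002 -0.065  0.685] lean 39.3 0.02 apex [ 0.568 -0.037  0.114]
[ 0.661 -0.045 -0.005 -0.074  0.687] lean 39.3 0.02 apex [ 0.567 -0.038  0.111]
[ 0.664 -0.04   0.004 -0.077  0.681] lean 39.0 0.021 apex [ 0.57  -0.033  0.121]
[ 0.666 -0.036  0.014 -0.089  0.674] lean 38.6 0.024 apex [ 0.573 -0.027  0.131]
```

It tipped on its own and now stands leaning 39° against the rack's far edge, foot on the table at (0.664,-0.040). The pinch analysis favours a smaller lean, so I'll push the foot inwards to get about 20° and re-grip the top.

servo_tool:
  deltas: [-1,0,0.4,0,0,-1,0.03,0.8,0,0,-1,0.07,1,0,0,-1,0.07,1,0,0]

```text
time_s: 11.9
ee_pos: [0.5986, -0.0343, 0.2168]
ee_rot: [-2.299, -2.139, 0.002]
wrist_force: [-0.4, 0.2, -0.2]
finger_gap: 0.0003
finger_force: 0.0
```

servo_tool:
  deltas: [-1,0,0.4,0,0,-1,0,0.8,0,0,-1,0,1,0,0,-1,0,1,0,0]

```text
time_s: 12.3
ee_pos: [0.6978, -0.042, 0.2167]
ee_rot: [-2.299, -2.139, 0.002]
wrist_force: [-0.3, 0.6, -0.1]
finger_gap: 0.0002
finger_force: 0.0
```

servo_tool:
  deltas: [-1,0,0.12,0,0,-1,0,0.12,0.5,0,-1,0,0.12,1,0,-1,0,0.12,1,0,-1,0,0.12,1,0]

```text
time_s: 12.8
ee_pos: [0.7079, -0.0425, 0.1195]
ee_rot: [-2.299, -2.139, 0.002]
wrist_force: [0.9, -0.6, 1.6]
finger_gap: 0.0001
finger_force: 0.0
```

```bash
python3 d.py .654 -.041 .081
```

```text
t 12.8 tcp [ 0.7079 -0.0425  0.1195] gap 0.00014140598075054625 ff 0.0 F [ 0.9 -0.6  1.6]
y axis deg -4.15 delta shares [-0.024 -0.538  0.386]
```

servo_tool:
  deltas: [-1,-0.02,0,0.25,0,-1,-0.02,0,0.38,0,-1,-0.02,-0.15,0.38,0,-1,-0.02,-0.25,0.38,0,-1,-0.02,-0.31,0.38,0,-1,-0.02,-0.37,0.38,0,-1,-0.02,-0.43,0.38,0,-1,-0.02,-0.48,0.38,0,-1,-0.02,-0.53,0.38,0,-1,-0.02,-0.53,0.38,0]

```text
time_s: 13.8
ee_pos: [0.6609, -0.0416, 0.0842]
ee_rot: [2.293, 2.133, 0.013]
wrist_force: [22.7, -1.7, 14.6]
finger_gap: -0.0
finger_force: 4.7
```

```bash
python3 d.py .654 -.041 .081; python3 any.py
```

```text
t 13.8 tcp [ 0.6609 -0.0416  0.0842] gap -3.2453864543411845e-06 ff 4.675495717674494 F [22.7 -1.7 14.6]
y axis deg -4.15 delta shares [ 0.001 -0.07   0.031]
blob [ 274  242   36   67 1290]
[ 0.65  -0.017  0.048 -0.437  0.431] lean 24.7 0.266 apex [0.593 0.009 0.184]
[ 0.648 -0.021  0.04  -0.438  0.436] lean 25.0 0.267 apex [0.591 0.006 0.176]
[ 0.642 -0.033  0.016 -0.413  0.453] lean 26.0 0.269 apex [ 0.582 -0.007  0.151]
[ 0.643 -0.03   0.022 -0.404  0.444] lean 25.4 0.269 apex [ 0.584 -0.005  0.157]
```

servo_tool:
  deltas: [-1,0,0.15,0,0,-1,0,0.4,0,0,-1,0,0.6,-0.3,0,-1,0,0.6,-0.8,0,-1,0,0.6,-1,0,-1,0,0.6,-1,0]

```text
time_s: 14.45
ee_pos: [0.7169, -0.0452, 0.1844]
ee_rot: [2.297, 2.137, 0.005]
wrist_force: [0.4, 0.9, -0.9]
finger_gap: 0.0002
finger_force: 0.0
```

servo_tool:
  deltas: [-1,0,0,-0.4,0,1,0,0,-0.8,0,1,0,0,-0.8,0,1,0,0,-0.8,0]

```text
time_s: 14.85
ee_pos: [0.7159, -0.0451, 0.2606]
ee_rot: [2.3, 2.14, 0.0]
wrist_force: [-0.1, 0.3, -0.9]
finger_gap: 0.0432
finger_force: 0.0
```

```bash
python3 d.py .6 -.037 .26; python3 any.py
```

```text
t 14.85 tcp [ 0.7159 -0.0451  0.2606] gap 0.04317713275580908 ff 0.0 F [-0.1  0.3 -0.9]
y axis deg -4.14 delta shares [-0.003 -1.161  0.006]
blob [ 261  242   48   67 2001]
[ 0.653 -0.041 -0.    -0.067  0.578] lean 33.1 0.024 apex [ 0.571 -0.036  0.125]
[ 0.655 -0.038  0.007 -0.08   0.573] lean 32.8 0.024 apex [ 0.574 -0.031  0.133]
[ 0.652 -0.043 -0.003 -0.072  0.582] lean 33.4 0.025 apex [ 0.57  -0.038  0.122]
[ 0.656 -0.034  0.014 -0.091  0.558] lean 31.9 0.027 apex [ 0.577 -0.027  0.142]
```

Lean is now 33°. The gripper body limits pushing any lower, so I'll use the robot-side finger to draw the top forward to about 20°, then pinch.

servo_tool:
  deltas: [0,0,-0.4,0,0,0,0,-0.8,0,0,0,0,-1,0,0,0,0,-1,0,0]

```text
time_s: 15.3
ee_pos: [0.6133, -0.0374, 0.26]
ee_rot: [-2.299, -2.138, 0.003]
wrist_force: [0.8, 0.9, 0.2]
finger_gap: 0.0424
finger_force: 0.0
```

servo_tool:
  deltas: [0,0.01,-0.33,0,0,0,0.01,-0.33,0,0,0,0.01,-0.33,0.4,0,0,0.01,-0.33,0.77,0,0,0.01,-0.33,0.77,0,0,0.01,-0.33,0.77,0]
  newtons: 20

```text
time_s: 15.9
ee_pos: [0.5835, -0.0345, 0.1838]
ee_rot: [-2.299, -2.139, 0.001]
wrist_force: [0.3, 0.3, 0.9]
finger_gap: 0.0426
finger_force: 0.0
```

```bash
python3 d.py .6187 -.0365 .183
```

```text
t 15.9 tcp [ 0.5835 -0.0345  0.1838] gap 0.04256667657366491 ff 0.0 F [0.3 0.3 0.9]
y axis deg -4.14 delta shares [0.005 0.352 0.008]
```

servo_tool:
  deltas: [0,0,0.08,0,0,0,0,0.16,0,0,0,0,0.24,-0.05,0,0,0,0.3,-0.1,0,0,0,0.35,-0.15,0,0,0,0.35,-0.15,0]

```text
time_s: 16.5
ee_pos: [0.6192, -0.0371, 0.1999]
ee_rot: [2.299, 2.139, 0.002]
wrist_force: [-0.0, -0.1, -0.4]
finger_gap: 0.0429
finger_force: 0.1
```

```bash
python3 d.py .6048 -.0355 .210; python3 any.py
```

```text
t 16.5 tcp [ 0.6192 -0.0371  0.1999] gap 0.04292564226457726 ff 0.1370365242473781 F [-0.  -0.1 -0.4]
y axis deg -4.14 delta shares [ 0.006 -0.145 -0.102]
blob [ 261  245   38   64 1445]
[ 0.656 -0.036  0.009 -0.108  0.344] lean 19.7 0.104 apex [ 0.606 -0.031  0.15 ]
[ 0.657 -0.035  0.009 -0.097  0.347] lean 19.9 0.105 apex [ 0.606 -0.03   0.15 ]
[ 0.659 -0.03   0.02  -0.091  0.332] lean 19.0 0.112 apex [ 0.61  -0.026  0.162]
[ 0.662 -0.026  0.029 -0.127  0.333] lean 19.1 0.116 apex [ 0.613 -0.02   0.171]
```

servo_tool:
  deltas: [-0.2,0,-0.04,-0.03,0,-0.4,0,-0.08,-0.06,0,-0.55,0,-0.12,-0.09,0,-0.65,0,-0.14,-0.1,0,-1,0,-0.14,-0.1,0,-1,0,-0.14,-0.1,0,-1,0,-0.14,-0.1,0]
  newtons: 20

```text
time_s: 17.25
ee_pos: [0.6042, -0.036, 0.2095]
ee_rot: [2.3, 2.139, 0.001]
wrist_force: [-2.7, 0.1, 9.0]
finger_gap: 0.0118
finger_force: 19.4
```

```bash
python3 d.py .6048 -.0355 .210; python3 any.py
```

```text
t 17.25 tcp [ 0.6042 -0.036   0.2095] gap 0.011798925632768473 ff 19.394667078740895 F [-2.7  0.1  9. ]
y axis deg -4.15 delta shares [ 0.006  0.006 -0.005]
blob [ 261  248   38   61 1465]
[ 0.65  -0.047 -0.013 -0.073  0.355] lean 20.4 0.083 apex [ 0.598 -0.043  0.127]
[ 0.655 -0.039  0.003 -0.086  0.346] lean 19.8 0.089 apex [ 0.604 -0.034  0.144]
[ 0.66  -0.027  0.025 -0.096  0.326] lean 18.7 0.101 apex [ 0.612 -0.023  0.167]
[ 0.661 -0.026  0.029 -0.107  0.329] lean 18.9 0.104 apex [ 0.613 -0.02   0.171]
```

servo_tool:
  deltas: [-0.6,0,0.01,0.01,0,-0.6,0,0.01,0.035,0,-0.6,0,0,0.035,0,-1,0,0,0.035,0,-1,0,0,0.035,0,-1,0,0,0.035,0]
  newtons: 20

```text
time_s: 17.9
ee_pos: [0.6043, -0.036, 0.2054]
ee_rot: [2.3, 2.14, 0.0]
wrist_force: [0.2, -0.2, -0.7]
finger_gap: 0.0133
finger_force: 18.1
```

```bash
python3 d.py .6048 -.0355 .210
```

```text
t 17.9 tcp [ 0.6043 -0.036   0.2054] gap 0.013253451161979818 ff 18.105372082209215 F [ 0.2 -0.2 -0.7]
y axis deg -4.14 delta shares [ 0.005  0.005 -0.046]
```

servo_tool:
  deltas: [-1,0,0,0,0,-1,0,0,-0.3,0,-1,0,0,-0.6,0,-1,0,-0.1,-0.8,0,-1,0,-0.4,-0.8,0,-1,0,-0.75,-0.8,0,-1,0,-0.88,-0.8,0,-1,0,-0.88,-0.8,0]
  newtons: 60

```text
time_s: 18.7
ee_pos: [0.5149, -0.0294, 0.2858]
ee_rot: [-2.3, -2.14, 0.0]
wrist_force: [1.2, 0.1, -1.1]
finger_gap: 0.0095
finger_force: 60.2
```

```bash
python3 d.py .5165 -.0297 .257; python3 tilt.py pics/t4.png
```

```text
t 18.7 tcp [ 0.5149 -0.0294  0.2858] gap 0.009508769227663083 ff 60.20578542491421 F [ 1.2  0.1 -1.1]
y axis deg -4.15 delta shares [-0.002  0.016  0.288]
yaw off deg -0.8 lean deg 7.1 cost 0.112
foot [ 0.5333 -0.031   0.069 ]
```

```bash
sed 's/x0,y0,x1,y1=.*/x0,y0,x1,y1=240,140,380,300/; s/\.65,-\.04,zz/.55,-.03,zz+.02/; s/pics\/any/pics\/any2/; s/b\[780:1380,800:1500\]/b[500:1100,900:1600]/' any.py > any2.py; python3 any2.py
```

```text
blob [ 299  211   34   60 1346]
[ 0.519 -0.054  0.026 -0.042  0.151] lean 8.7 0.085 apex [ 0.497 -0.053  0.174]
[ 0.526 -0.043  0.047 -0.064  0.14 ] lean 8.0 0.086 apex [ 0.505 -0.042  0.196]
[ 0.528 -0.041  0.052 -0.072  0.143] lean 8.2 0.088 apex [ 0.507 -0.04   0.2  ]
[ 0.531 -0.038  0.057 -0.067  0.139] lean 8.0 0.089 apex [ 0.51  -0.037  0.205]
```

View pics/any2.png

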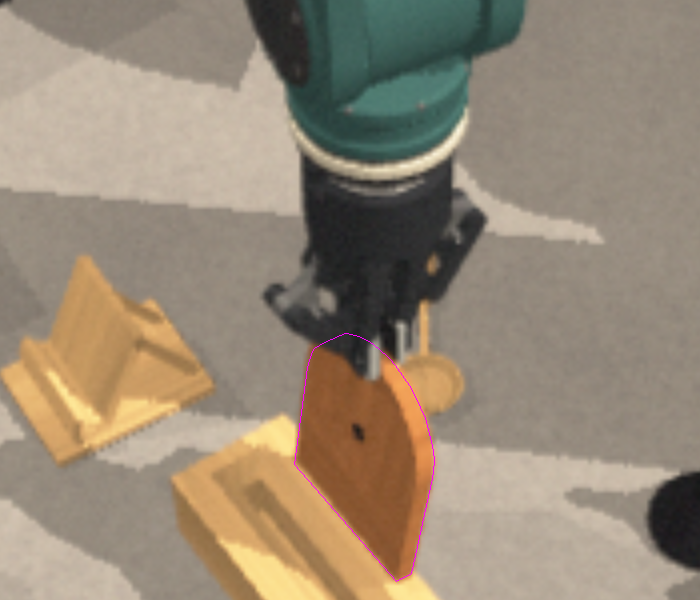

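The lean dropped to about 8° during the fast transfer, with the foot at crop (395,578) above the rack's near rim. I'll re-lean it by pressing the foot gently on the far rim while arcing the top back, then slide it into the mouth slowly.

servo_tool:
  deltas: [-1,0,0.04,-0.03,0,-1,0,0.1,-0.05,0,-1,0,0.18,-0.05,0,-1,0,0.26,-0.05,0,-1,0,0.34,-0.05,0,-1,0,0.42,-0.05,0,-1,0,0.5,-0.05,0,-1,0,0.56,-0.05,0,-1,0,0.62,-0.05,0,-1,0,0.65,-0.05,0,-1,0,0.65,-0.05,0]
  newtons: 60

```text
time_s: 19.9
ee_pos: [0.5816, -0.0344, 0.2903]
ee_rot: [-2.3, -2.14, 0.0]
wrist_force: [-0.3, 0.6, -1.4]
finger_gap: 0.0097
finger_force: 60.2
```

```bash
python3 d.py .58 -.034 .28; python3 tilt.py
```

```text
t 19.9 tcp [ 0.5816 -0.0344  0.2903] gap 0.009686353590067087 ff 60.21093118004501 F [-0.3  0.6 -1.4]
y axis deg -4.14 delta shares [ 0.002 -0.016  0.103]
yaw off deg -0.7 lean deg 7.2 cost 0.122
foot [ 0.6002 -0.0359  0.0735]
```

servo_tool:
  deltas: [-1,0,0,0.04,0,-1,0,0,0.08,0,-1,0,0,0.09,0,-1,0,0,0.1,0]
  newtons: 40

```text
time_s: 20.35
ee_pos: [0.5811, -0.0343, 0.2802]
ee_rot: [-2.3, -2.139, 0.0]
wrist_force: [-0.2, -0.0, -1.4]
finger_gap: 0.0098
finger_force: 60.2
```

servo_tool:
  deltas: [-1,0,0,0.01,0,-1,0,0,0.02,0]

```text
time_s: 20.55
ee_pos: [0.5813, -0.0343, 0.2784]
ee_rot: [2.3, 2.14, 0.0]
wrist_force: [-0.5, -0.1, -0.4]
finger_gap: 0.0097
finger_force: 60.2
```

servo_tool:
  deltas: [-1,0,0,0.01,0,-1,0,0,0.01,0]

```text
time_s: 20.75
ee_pos: [0.5813, -0.0343, 0.2773]
ee_rot: [-2.3, -2.14, 0.0]
wrist_force: [0.5, 0.2, -2.0]
finger_gap: 0.0098
finger_force: 60.2
```

servo_tool:
  deltas: [-1,0,0,0.01,0,-1,0,0,0.01,0]

```text
time_s: 20.95
ee_pos: [0.5812, -0.0343, 0.2763]
ee_rot: [-2.3, -2.14, 0.0]
wrist_force: [-0.4, -0.3, -1.9]
finger_gap: 0.0097
finger_force: 60.2
```

servo_tool:
  deltas: [-1,0,0,0.01,0,-1,0,0,0.01,0]

```text
time_s: 21.15
ee_pos: [0.5814, -0.0343, 0.2756]
ee_rot: [2.3, 2.139, 0.001]
wrist_force: [-0.8, 0.4, 0.4]
finger_gap: 0.0096
finger_force: 60.5
```

servo_tool:
  deltas: [-1,0,0,0.01,0,-1,0,0,0.01,0]

```text
time_s: 21.35
ee_pos: [0.5817, -0.0344, 0.2755]
ee_rot: [2.299, 2.139, 0.002]
wrist_force: [-2.4, 0.7, 11.9]
finger_gap: 0.0095
finger_force: 61.7
```

servo_tool:
  deltas: [-1,0,-0.04,0.005,0,-1,0,-0.075,0.01,0,-1,0,-0.11,0.017,0,-1,0,-0.15,0.025,0,-1,0,-0.185,0.034,0,-1,0,-0.22,0.044,0]

```text
time_s: 21.95
ee_pos: [0.5607, -0.0329, 0.2721]
ee_rot: [2.297, 2.137, 0.006]
wrist_force: [1.6, 0.9, 19.4]
finger_gap: 0.0095
finger_force: 74.3
```

```bash
sed -i 's/\.005,p\[0\]/.005,p[0]/; s/mk(\[0,0,\.005,/mk([0,0,.008,/g' tilt.py; python3 tilt.py
```

```text
yaw off deg -0.4 lean deg 15.4 cost 0.100
foot [ 0.6003 -0.036   0.0624]
```

servo_tool:
  deltas: [-1,0,-0.04,0.008,0,-1,0,-0.08,0.018,0,-1,0,-0.12,0.03,0,-1,0,-0.16,0.044,0,-1,0,-0.2,0.06,0]

```text
time_s: 22.5
ee_pos: [0.5401, -0.0313, 0.2663]
ee_rot: [2.297, 2.137, 0.005]
wrist_force: [-4.9, 1.2, 27.2]
finger_gap: 0.0096
finger_force: 78.3
```

```bash
python3 tilt.py; python3 d.py .5 -.03 .26
```

```text
yaw off deg 0.1 lean deg 23.5 cost 0.086
foot [ 0.5997 -0.0355  0.0637]
t 22.55 tcp [ 0.5396 -0.0313  0.2661] gap 0.010066497259786807 ff 77.72665545344353 F [-3.4  2.2 24.6]
y axis deg -4.14 delta shares [-0.016 -0.396  0.06 ]
```

servo_tool:
  deltas: [-1,0,-0.03,-0.02,0,-1,0,-0.08,-0.018,0,-1,0,-0.13,-0.01,0,-1,0,-0.18,0.02,0,-1,0,-0.23,0.06,0,-1,0,-0.28,0.09,0,-1,0,-0.32,0.11,0,-1,0,-0.32,0.12,0]

```text
time_s: 23.35
ee_pos: [0.5049, -0.0287, 0.2529]
ee_rot: [-2.299, -2.139, 0.004]
wrist_force: [-24.0, 0.8, 41.5]
finger_gap: 0.0099
finger_force: 58.4
```

```bash
python3 tilt.py; python3 d.py .5 -.03 .26
```

```text
yaw off deg 0.3 lean deg 34.8 cost 0.075
foot [ 0.5904 -0.0344  0.0647]
t 23.4 tcp [ 0.5048 -0.0287  0.2529] gap 0.009306424412009285 ff 57.472378481179476 F [-22.1   1.6  36.6]
y axis deg -4.15 delta shares [-0.016 -0.047 -0.071]
```

servo_tool:
  deltas: [-1,0,0.02,-0.03,0,-1,0,0.02,-0.06,0,-1,0,0.02,-0.08,0]

```text
time_s: 23.7
ee_pos: [0.5091, -0.0291, 0.2598]
ee_rot: [-2.3, -2.139, 0.001]
wrist_force: [0.9, 0.8, 0.3]
finger_gap: -0.0002
finger_force: 0.0
```

```bash
python3 tilt.py; python3 d.py .5 -.03 .26
```

```text
yaw off deg 32.1 lean deg 26.9 cost 0.470
foot [0.569  0.0027 0.061 ]
t 23.75 tcp [ 0.5093 -0.0291  0.26  ] gap -5.4241531610960285e-06 ff 0.0 F [-0.2 -0.4  0.2]
y axis deg -4.14 delta shares [-0.016 -0.092  0.   ]
```

```bash
cat > any3.py <<'E'
from h import *; from cell import viewer; import sys
f=viewer.grab_frame("scene"); im=f["image"]; hsv=cv2.cvtColor(im,cv2.COLOR_RGB2HSV)
m=((hsv[...,0]<16)&(hsv[...,1]>120)&(hsv[...,2]>60)).astype(np.uint8)*255
x0,y0,x1,y1=225,150,420,340
z=np.zeros_like(m); z[y0:y1,x0:x1]=m[y0:y1,x0:x1]
n,l,st,_=cv2.connectedComponentsWithStats(z); k=1+st[1:,4].argmax(); print("blob",st[k]); z=((l==k)*255).astype(np.uint8)
z=cv2.morphologyEx(z,cv2.MORPH_CLOSE,np.ones((9,9)))
res=[]; X=float(sys.argv[1])
for L in (.4,.8,1.2,1.57):
  for zz in (.02,.066):
   for yw in (-.3,.2):
    res.append(fit([f],[z],board_pts,lambda v:pose(*v),[X,-.03,zz,yw,L],[.02,.02,.01,.1,.2]))
res.sort(key=lambda a:a[1])
for p,c in res[:4]: print(p.round(3),"lean",np.degrees(p[4]).round(1),round(c,3), "apex",(pose(*p)[0].apply([0,0,.15])+p[:3]).round(3))
E
python3 any3.py .6
```

```text
blob [ 278  233   66   47 1613]
[ 0.594 -0.042  0.082 -0.079  1.902] lean 109.0 0.025 apex [ 0.452 -0.031  0.033]
[ 0.602 -0.029  0.107 -0.049  1.938] lean 111.0 0.028 apex [ 0.462 -0.022  0.054]
[ 0.586 -0.053  0.061 -0.105  1.88 ] lean 107.7 0.034 apex [ 0.444 -0.038  0.015]
[ 0.587 -0.053  0.063 -0.114  1.882] lean 107.8 0.035 apex [ 0.445 -0.037  0.017]
```

```bash
python3 any3.py .6; python3 any3.py .6
```

```text
blob [ 277  231   67   54 1854]
[ 0.606 -0.034  0.077 -0.065  1.639] lean 93.9 0.065 apex [ 0.457 -0.025  0.067]
[ 0.604 -0.037  0.072 -0.078  1.622] lean 92.9 0.066 apex [ 0.455 -0.025  0.064]
[ 0.602 -0.039  0.066 -0.082  1.612] lean 92.3 0.067 apex [ 0.453 -0.027  0.06 ]
[ 0.607 -0.033  0.08  -0.071  1.633] lean 93.6 0.067 apex [ 0.457 -0.022  0.071]
blob [ 277  230   67   56 1929]
[ 0.607 -0.033  0.076 -0.062  1.605] lean 92.0 0.03 apex [ 0.457 -0.023  0.071]
[ 0.607 -0.032  0.076 -0.051  1.611] lean 92.3 0.03 apex [ 0.457 -0.025  0.07 ]
[ 0.605 -0.037  0.066 -0.077  1.566] lean 89.7 0.03 apex [ 0.455 -0.026  0.067]
[ 0.604 -0.039  0.064 -0.08   1.566] lean 89.8 0.03 apex [ 0.454 -0.027  0.065]
```

The board is lying flat on the rack again: foot x≈0.605, round end x≈0.455. I'll repeat the recovery that worked: push it off the far edge so it stands leaning.

servo_tool:
  deltas: [-1,0,-0.4,0,0,-1,0,-0.75,0.2,0,-1,0,-0.75,0.6,0,-1,0,-0.75,1,0]

```text
time_s: 24.3
ee_pos: [0.4342, -0.0237, 0.1595]
ee_rot: [2.299, 2.138, 0.002]
wrist_force: [1.0, -0.4, -1.2]
finger_gap: 0.0001
finger_force: 0.0
```

servo_tool:
  deltas: [-1,0,0,0.15,0,-1,0,0,0.21,0,-1,0,0.1,0.21,0,-1,0,0.2,0.21,0,-1,0,0.32,0.21,0,-1,0,0.44,0.21,0,-1,0,0.54,0.21,0,-1,0,0.64,0.21,0,-1,0,0.7,0.21,0,-1,0,0.7,0.21,0]

```text
time_s: 25.3
ee_pos: [0.5056, -0.0289, 0.1392]
ee_rot: [2.3, 2.14, 0.0]
wrist_force: [-0.9, -0.3, 2.3]
finger_gap: 0.0001
finger_force: 0.9
```

```bash
python3 d.py .5164 -.034 .139; python3 lie.py
```

```text
t 25.3 tcp [ 0.5056 -0.0289  0.1392] gap 6.794799582195341e-05 ff 0.9026047121733427 F [-0.9 -0.3  2.3]
y axis deg -4.14 delta shares [-0.043  0.111  0.002]
2166
flat [ 0.6654 -0.041  -0.0776] 0.12940488003460293
free [ 0.665  -0.041   0.0685 -0.0628  1.6066] 0.1271158228982613
apex [ 0.51588284 -0.02941257  0.06811945]
```

servo_tool:
  deltas: [-1,0,0.06,0,0,-1,0,0.11,0,0,-1,0,0.11,0,0,-1,0,0.05,0,0,-1,0,0,-0.3,0,0,0,0,-0.8,0,0,0,0,-1,0]

```text
time_s: 26.05
ee_pos: [0.5046, -0.0288, 0.2425]
ee_rot: [2.298, 2.138, 0.003]
wrist_force: [1.1, -0.7, -0.1]
finger_gap: 0.0282
finger_force: 0.0
```

```bash
python3 d.py .576 -.0335 .205; python3 any.py
```

```text
t 26.05 tcp [ 0.5046 -0.0288  0.2425] gap 0.02821966514351835 ff 0.0 F [ 1.1 -0.7 -0.1]
y axis deg -4.14 delta shares [0.005 0.714 0.378]
blob [ 260  242   50   67 2042]
[ 0.655 -0.042 -0.001 -0.067  0.613] lean 35.2 0.023 apex [ 0.569 -0.037  0.121]
[ 0.657 -0.04   0.002 -0.054  0.613] lean 35.1 0.029 apex [ 0.571 -0.035  0.125]
[ 0.661 -0.033  0.02  -0.101  0.595] lean 34.1 0.029 apex [ 0.577 -0.024  0.144]
[ 0.662 -0.029  0.022 -0.064  0.582] lean 33.4 0.037 apex [ 0.579 -0.024  0.147]
```

servo_tool:
  deltas: [0,0,0.4,0,0,0,0,0.79,0,0,0,0,0.79,0.3,0,0,0,0.79,0.6,0,0,0,0.79,0.6,0]
  newtons: 20

```text
time_s: 26.6
ee_pos: [0.5813, -0.0341, 0.1755]
ee_rot: [-2.297, -2.136, 0.006]
wrist_force: [-0.8, 0.5, 0.1]
finger_gap: 0.0426
finger_force: 0.0
```

servo_tool:
  deltas: [0,0,0.08,0,0,0,0,0.16,0,0,0,0,0.24,-0.05,0,0,0,0.31,-0.1,0,0,0,0.385,-0.15,0,-0.2,0,0.345,-0.18,0,-0.4,0,0.305,-0.2,0,-0.55,0,0.265,-0.21,0,-0.65,0,0.245,-0.22,0,-1,0,0.245,-0.22,0,-1,0,0.245,-0.22,0]

```text
time_s: 27.7
ee_pos: [0.6077, -0.0362, 0.2014]
ee_rot: [2.3, 2.139, 0.001]
wrist_force: [-1.5, 0.3, 7.3]
finger_gap: 0.0149
finger_force: 18.6
```

```bash
python3 d.py .6075 -.036 .2055; python3 tilt.py
```

```text
t 27.7 tcp [ 0.6077 -0.0362  0.2014] gap 0.01488729031845545 ff 18.560532534029335 F [-1.5  0.3  7.3]
y axis deg -4.14 delta shares [ 0.002 -0.002 -0.041]
yaw off deg -0.9 lean deg 17.5 cost 0.147
foot [ 0.6525 -0.0402 -0.0066]
```

servo_tool:
  deltas: [-0.6,0,0.01,0,0,-0.6,0,0.01,-0.035,0,-0.6,0,0,-0.035,0,-1,0,0,-0.035,0,-1,0,0,-0.035,0]
  newtons: 20

```text
time_s: 28.25
ee_pos: [0.6078, -0.0363, 0.2047]
ee_rot: [2.3, 2.139, 0.0]
wrist_force: [-1.5, -0.7, 3.7]
finger_gap: 0.0138
finger_force: 18.9
```

```bash
python3 d.py .6075 -.036 .2055; python3 any.py
```

```text
t 28.25 tcp [ 0.6078 -0.0363  0.2047] gap 0.013759113751174711 ff 18.91846713842824 F [-1.5 -0.7  3.7]
y axis deg -4.15 delta shares [ 0.002 -0.003 -0.008]
blob [ 261  247   37   62 1381]
[ 0.655 -0.037  0.005 -0.093  0.315] lean 18.0 0.114 apex [ 0.609 -0.033  0.148]
[ 0.657 -0.033  0.014 -0.096  0.311] lean 17.8 0.119 apex [ 0.612 -0.028  0.157]
[ 0.66  -0.027  0.025 -0.093  0.301] lean 17.2 0.127 apex [ 0.616 -0.023  0.169]
[ 0.663 -0.022  0.034 -0.112  0.303] lean 17.4 0.133 apex [ 0.619 -0.017  0.177]
```

servo_tool:
  deltas: [-1,0,0,0,0,-1,0,0,-0.03,0,-1,0,0,-0.1,0,-1,0,0,-0.22,0,-1,0,0,-0.36,0,-1,0,0,-0.5,0,-1,0,0,-0.64,0,-1,0,0,-0.72,0,-1,0,0,-0.74,0]
  newtons: 60

```text
time_s: 29.2
ee_pos: [0.6079, -0.0363, 0.2796]
ee_rot: [2.299, 2.139, 0.001]
wrist_force: [0.1, -0.0, -2.7]
finger_gap: 0.01
finger_force: 58.9
```

```bash
python3 d.py .6075 -.036 .2055; python3 tilt.py
```

```text
t 29.2 tcp [ 0.6079 -0.0363  0.2796] gap 0.00995628092858957 ff 58.908637377244304 F [ 0.1 -0.  -2.7]
y axis deg -4.14 delta shares [ 0.002 -0.005  0.741]
yaw off deg -0.1 lean deg 5.5 cost 0.141
foot [ 0.6224 -0.0373  0.0653]
```

servo_tool:
  deltas: [-1,0,-0.08,0,0,-1,0,-0.16,0,0,-1,0,-0.2,0.02,0,-1,0,-0.2,0.03,0]

```text
time_s: 29.65
ee_pos: [0.5869, -0.0347, 0.2753]
ee_rot: [-2.3, -2.139, 0.0]
wrist_force: [-0.4, 0.0, -1.5]
finger_gap: 0.0098
finger_force: 58.9
```

servo_tool:
  deltas: [-1,0,0,0.01,0,-1,0,0,0.015,0]

```text
time_s: 29.85
ee_pos: [0.5879, -0.0348, 0.2739]
ee_rot: [2.3, 2.14, 0.0]
wrist_force: [-0.1, -0.8, 6.0]
finger_gap: 0.0099
finger_force: 59.6
```

servo_tool:
  deltas: [-1,0,-0.04,0.005,0,-1,0,-0.08,0.01,0,-1,0,-0.15,0.022,0,-1,0,-0.22,0.039,0,-1,0,-0.29,0.059,0,-1,0,-0.34,0.076,0,-1,0,-0.37,0.084,0]

```text
time_s: 30.55
ee_pos: [0.5512, -0.0322, 0.268]
ee_rot: [2.297, 2.137, 0.005]
wrist_force: [-1.4, 0.9, 24.4]
finger_gap: 0.0098
finger_force: 82.7
```

```bash
python3 tilt.py; python3 d.py .5 -.03 .26
```

```text
yaw off deg -0.3 lean deg 19.3 cost 0.092
foot [ 0.6006 -0.036   0.0614]
t 30.6 tcp [ 0.5509 -0.0321  0.2679] gap 0.009771979734127953 ff 82.94991904869676 F [-1.9  0.8 24.9]
y axis deg -4.14 delta shares [-0.015 -0.51   0.076]
```

servo_tool:
  deltas: [-1,0,-0.02,-0.025,0,-1,0,-0.06,-0.03,0,-1,0,-0.11,-0.03,0,-1,0,-0.16,-0.03,0]
  newtons: 100

```text
time_s: 31.0
ee_pos: [0.5349, -0.031, 0.269]
ee_rot: [2.299, 2.139, 0.002]
wrist_force: [3.7, -0.3, 5.4]
finger_gap: 0.0087
finger_force: 103.2
```

```bash
python3 tilt.py; python3 d.py .5 -.03 .26
```

```text
yaw off deg -0.7 lean deg 18.4 cost 0.088
foot [ 0.582  -0.035   0.0616]
t 31.05 tcp [ 0.5342 -0.0309  0.269 ] gap 0.008798219410296857 ff 103.00909141078591 F [4.2 0.3 6.1]
y axis deg -4.14 delta shares [-0.016 -0.342  0.089]
```

servo_tool:
  deltas: [-1,0,-0.05,0.01,0,-1,0,-0.1,0.05,0,-1,0,-0.14,0.1,0,-1,0,-0.155,0.125,0]

```text
time_s: 31.45
ee_pos: [0.5188, -0.0299, 0.2625]
ee_rot: [2.295, 2.135, 0.006]
wrist_force: [-38.6, 5.6, 117.2]
finger_gap: 0.0086
finger_force: 143.2
```

```bash
python3 tilt.py; python3 d.py .5 -.03 .26
```

```text
yaw off deg -0.3 lean deg 24.3 cost 0.080
foot [ 0.5804 -0.0346  0.0608]
t 31.5 tcp [ 0.5186 -0.0299  0.2625] gap 0.008941758885161064 ff 138.30664280802011 F [-31.8   3.6  99.3]
y axis deg -4.14 delta shares [-0.015 -0.186  0.024]
```

Force is too high because the foot is caught on the chamfer edge. I'll unload right away.

servo_tool:
  deltas: [-1,0,0,-0.05,0,-1,0,0,-0.075,0]

```text
time_s: 31.7
ee_pos: [0.5189, -0.0298, 0.265]
ee_rot: [2.299, 2.139, 0.002]
wrist_force: [2.3, 0.0, 1.6]
finger_gap: 0.0086
finger_force: 97.3
```

```bash
python3 tilt.py pics/t9.png; python3 d.py .5 -.03 .26; cat > t2.py <<'E'
from h import *; from cell import viewer,telemetry
s=telemetry.observe(); g=s["ee_pos"]
fr=viewer.grab_frame("scene"); hsv=cv2.cvtColor(fr["image"],cv2.COLOR_RGB2HSV)
m=((hsv[...,0]<16)&(hsv[...,1]>120)&(hsv[...,2]>60)).astype(np.uint8)*255
ft=np.array([[g[0]+.06,g[1],.06]]); c=proj(fr,ft)[0].astype(int); z=np.zeros_like(m); sl=np.s_[c[1]-90:c[1]+40,c[0]-60:c[0]+60]; z[sl]=m[sl]
n,l,st,_=cv2.connectedComponentsWithStats(z); z=((l==1+st[1:,4].argmax())*255).astype(np.uint8)
# ignore the zone near the fingers
S=4; tip=proj(fr,(g-[0,0,.073]).reshape(1,3))[0]; ok=np.ones((480,640),np.uint8)
ok[:int(tip[1])+14]=0; cv2.circle(ok,tuple(int(v) for v in tip),18,0,-1)
big=cv2.resize(z,None,fx=S,fy=S)>127; OK=cv2.resize(ok,None,fx=S,fy=S,interpolation=0)>0
yaw=-.0723
def cost(p):
    r,_=pose(0,0,0,yaw,p[0]); t=g+np.array([p[1],0,-.065])-r.apply([0,0,.15]); q=sil(fr,r.apply(board_pts)+t)>0
    return 1-(q&big&OK).sum()/(((q|big)&OK).sum()+1)
r=min((minimize(cost,[a,0],method="Nelder-Mead",options=dict(initial_simplex=[[a,0],[a+.1,0],[a,.006]],xatol=1e-4,fatol=1e-5)) for a in(.1,.3,.5)),key=lambda r:r.fun)
rr,_=pose(0,0,0,yaw,r.x[0]); print("lean",np.degrees(r.x[0]).round(1),"dx",r.x[1].round(4),"cost",round(r.fun,3),"foot",(g+[r.x[1],0,-.065]-rr.apply([0,0,.15])).round(4))
E
python3 t2.py
```

```text
yaw off deg 0.2 lean deg 24.2 cost 0.077
foot [ 0.5803 -0.034   0.0632]
t 31.75 tcp [ 0.5189 -0.0298  0.2648] gap 0.00888081145875173 ff 101.03617893531919 F [-5.2  0.1 16.9]
y axis deg -4.14 delta shares [-0.016 -0.189  0.047]
lean 25.3 dx -0.0009 cost 0.023 foot [ 0.582  -0.0344  0.0641]
```

servo_tool:
  deltas: [-1,0,-0.02,-0.02,0,-1,0,-0.06,-0.02,0,-1,0,-0.1,-0.015,0,-1,0,-0.13,0,0,-1,0,-0.15,0.01,0]

```text
time_s: 32.3
ee_pos: [0.5037, -0.0287, 0.2622]
ee_rot: [-2.3, -2.139, 0.001]
wrist_force: [1.5, -0.7, 0.6]
finger_gap: 0.0074
finger_force: 98.7
```

```bash
python3 d.py .5 -.03 .26;python3 t2.py
```

```text
t 32.3 tcp [ 0.5037 -0.0287  0.2622] gap 0.007392564123413886 ff 98.69807571172714 F [ 1.5 -0.7  0.6]
y axis deg -4.15 delta shares [-0.016 -0.036  0.022]
lean 24.4 dx 0.0014 cost 0.028 foot [ 0.567  -0.0331  0.0606]
```

servo_tool:
  deltas: [-1,0,0.01,0.03,0,-1,0,0.02,0.06,0,-1,0,0.02,0.08,0]

```text
time_s: 32.65
ee_pos: [0.5063, -0.0289, 0.2546]
ee_rot: [-2.3, -2.139, 0.001]
wrist_force: [-9.1, 0.8, 27.5]
finger_gap: 0.0072
finger_force: 105.1
```

```bash
python3 d.py .5 -.03 .26;python3 t2.py
```

```text
t 32.65 tcp [ 0.5063 -0.0289  0.2546] gap 0.007189928085858008 ff 105.12700125575066 F [-9.1  0.8 27.5]
y axis deg -4.15 delta shares [-0.016 -0.062 -0.054]
lean 24.9 dx 0.0006 cost 0.031 foot [ 0.5698 -0.0335  0.0535]
```

Foot is in the mouth with the board leaning 25°. Now I straighten it along an arc about the foot.

servo_tool:
  deltas: [-1,0,0.05,-0.035,0,-1,0,0.11,-0.06,0,-1,0,0.17,-0.08,0,-1,0,0.235,-0.095,0,-1,0,0.3,-0.11,0,-1,0,0.365,-0.125,0]
  newtons: 40

```text
time_s: 33.3
ee_pos: [0.5432, -0.0315, 0.2669]
ee_rot: [-2.3, -2.139, 0.001]
wrist_force: [-1.8, 0.0, -1.8]
finger_gap: 0.0077
finger_force: 89.6
```

```bash
python3 d.py .567 -.0327 .265;python3 t2.py
```

```text
t 33.3 tcp [ 0.5432 -0.0315  0.2669] gap 0.0076984996062508275 ff 89.62682712357491 F [-1.8  0.  -1.8]
y axis deg -4.14 delta shares [0.005 0.238 0.019]
lean 10.3 dx 0.0001 cost 0.037 foot [ 0.57   -0.0335  0.0543]
```

servo_tool:
  deltas: [-1,0,0.06,-0.01,0,-1,0,0.12,-0.012,0,-1,0,0.18,-0.012,0,-1,0,0.235,-0.012,0,-1,0,0.245,-0.01,0]

```text
time_s: 33.85
ee_pos: [0.568, -0.0334, 0.2679]
ee_rot: [2.3, 2.14, 0.0]
wrist_force: [-2.3, 0.2, -0.6]
finger_gap: 0.0075
finger_force: 83.6
```

```bash
python3 d.py .567 -.0327 .23;python3 t2.py
```

```text
t 33.85 tcp [ 0.568  -0.0334  0.2679] gap 0.007507677985945268 ff 83.55664378032088 F [-2.3  0.2 -0.6]
y axis deg -4.14 delta shares [ 0.006 -0.01   0.379]
lean 0.0 dx 0.0016 cost 0.042 foot [ 0.5697 -0.0334  0.0529]
```

servo_tool:
  deltas: [-1,0,-0.02,0.02,0,-1,0,-0.02,0.05,0,-1,0,-0.02,0.08,0]

```text
time_s: 34.2
ee_pos: [0.5651, -0.0331, 0.2599]
ee_rot: [2.3, 2.14, 0.0]
wrist_force: [-1.9, 0.8, 1.1]
finger_gap: 0.0067
finger_force: 83.7
```

servo_tool:
  deltas: [-1,0,0,0.05,0,-1,0,0,0.1,0]

```text
time_s: 34.4
ee_pos: [0.5653, -0.0332, 0.2496]
ee_rot: [2.3, 2.14, 0.0]
wrist_force: [-2.0, -0.3, -0.9]
finger_gap: 0.0075
finger_force: 83.7
```

servo_tool:
  deltas: [-1,0,0,0.03,0,-1,0,0,0.06,0]

```text
time_s: 34.6
ee_pos: [0.5653, -0.0331, 0.2437]
ee_rot: [-2.3, -2.139, 0.0]
wrist_force: [-3.3, -0.3, 0.6]
finger_gap: 0.0074
finger_force: 83.7
```

servo_tool:
  deltas: [-1,0,0,0.05,0,-1,0,0,0.1,0,-1,0,0,0.13,0]

```text
time_s: 34.9
ee_pos: [0.5652, -0.0331, 0.2305]
ee_rot: [-2.3, -2.139, 0.0]
wrist_force: [-1.4, -0.8, -0.3]
finger_gap: 0.0074
finger_force: 83.7
```

```bash
python3 d.py .567 -.0327 .23;python3 t2.py
```

```text
t 34.9 tcp [ 0.5652 -0.0331  0.2305] gap 0.007358992793740661 ff 83.70277617126703 F [-1.4 -0.8 -0.3]
y axis deg -4.14 delta shares [0.006 0.018 0.005]
lean -4.7 dx 0.0061 cost 0.097 foot [ 0.5591 -0.0323  0.016 ]
```

Nearly at the floor with a free slide. Lower to contact, release, and retreat.

servo_tool:
  deltas: [-1,0,0,0.015,0,-1,0,0,0.03,0]

```text
time_s: 35.15
ee_pos: [0.5665, -0.0332, 0.2298]
ee_rot: [2.298, 2.138, 0.005]
wrist_force: [-2.1, 3.7, 28.6]
finger_gap: 0.008
finger_force: 88.3
```

servo_tool:
  deltas: [-0.4,0,0,0,0,0,0,0,0,0,0,0,0,0,0,0,0,0,-0.3,0,0,0,0,-0.7,0,0,0,0,-1,0,0,0,0,-1,0]

```text
time_s: 35.85
ee_pos: [0.5664, -0.0334, 0.3318]
ee_rot: [2.297, 2.136, 0.005]
wrist_force: [1.2, -0.2, -0.1]
finger_gap: 0.0426
finger_force: 0.0
```

```bash
python3 d.py .567 -.0327 .23; sed 's/x0,y0,x1,y1=.*/x0,y0,x1,y1=240,200,380,320/; s/\.65,-\.04,zz/.567,-.033,.012/; s/(\.3,\.6,1\.,1\.4)/(0.,.1,.3)/; s/in (\.004,\.03,\.066)/in (1,)/; s/pics\/any/pics\/any4/' any.py > any4.py; python3 any4.py
```

```text
t 35.85 tcp [ 0.5664 -0.0334  0.3318] gap 0.042646472713590296 ff 0.0 F [ 1.2 -0.2 -0.1]
y axis deg -4.14 delta shares [ 0.008 -0.     1.018]
blob [287 231  32  56 841]
[ 0.56  -0.037  0.018 -0.059 -0.081] lean -4.7 0.085 apex [ 0.572 -0.037  0.168]
[ 0.56  -0.036  0.018 -0.063 -0.077] lean -4.4 0.085 apex [ 0.572 -0.037  0.168]
[ 0.561 -0.034  0.021 -0.062 -0.082] lean -4.7 0.086 apex [ 0.573 -0.035  0.171]
```

```bash
cat > fin.py <<'E'
from h import *; from cell import viewer
fr=viewer.grab_frame("scene"); hsv=cv2.cvtColor(fr["image"],cv2.COLOR_RGB2HSV)
m=((hsv[...,0]<16)&(hsv[...,1]>120)&(hsv[...,2]>60)).astype(np.uint8)*255; z=np.zeros_like(m); z[190:320,240:380]=m[190:320,240:380]
n,l,st,_=cv2.connectedComponentsWithStats(z); z=((l==1+st[1:,4].argmax())*255).astype(np.uint8); z=cv2.morphologyEx(z,cv2.MORPH_CLOSE,np.ones((5,5)))
big=cv2.resize(z,None,fx=4,fy=4)>127
pts=board_pts.copy(); lo=pts[:,2]<.05; pts[lo,2]=.056  # part above the rack top
yaw=-.0735
def cost(p):
    r,t=pose(.567,p[0],p[1],yaw,p[2]); q=sil(fr,r.apply(pts)+t)>0; return 1-(q&big).sum()/((q|big).sum()+1)
for z0 in(.012,.03):
    s=[[-.034,z0,0],[-.03,z0,0],[-.034,z0+.01,0],[-.034,z0,.08]]
    r=minimize(cost,s[0],method="Nelder-Mead",options=dict(initial_simplex=s)); print(r.x.round(4),np.degrees(r.x[2]).round(1),round(r.fun,3))
for zz in(.012,.018,.025):
    print(zz,[round(cost([-.035,zz,a]),3) for a in(-.08,-.05,0,.05)])
E
python3 fin.py
```

```text
[-0.0443 -0.0206  0.0634] 3.6 0.109
[-0.0456 -0.0211  0.0673] 3.9 0.11
0.012 [np.float64(0.34), np.float64(0.272), np.float64(0.242), np.float64(0.403)]
0.018 [np.float64(0.347), np.float64(0.288), np.float64(0.314), np.float64(0.454)]
0.025 [np.float64(0.361), np.float64(0.303), np.float64(0.395), np.float64(0.513)]
```

```bash
cat > dot.py <<'E'
from h import *; from cell import viewer
for n in("scene","top"):
    f=viewer.grab_frame(n); im=f["image"]; hsv=cv2.cvtColor(im,cv2.COLOR_RGB2HSV)
    r,t=pose(.567,-.033,.012,-.0735,0); P=r.apply(np.array([[.006,0,.085],[0,0,.15],[.006,.055,.07],[.006,-.055,.07],[.006,0,.055]]))+t
    print(n,"pred dot,apex,L,R,low",proj(f,P).round(1).tolist())
    if n=="scene":
        c=proj(f,P)[0]; x,y=c.round().astype(int); v=im[y-14:y+15,x-12:x+13].sum(2).astype(float); 
        k=cv2.GaussianBlur(v,(0,0),1.); i=np.unravel_index(k.argmin(),k.shape); print("dark at",x-12+i[1],y-14+i[0],k.min(),np.median(v))
        a=proj(f,P)[1].round().astype(int)
        for row in range(a[1]-14,a[1]+50,4): print(row,[tuple(int(q) for q in im[row,cc]) for cc in (a[0]-6,a[0],a[0]+6)],np.flatnonzero((hsv[row,260:370,0]<16)&(hsv[row,260:370,1]>120))[[0,-1]]+260 if ((hsv[row,260:370,0]<16)&(hsv[row,260:370,1]>120)).any() else None)
E
python3 dot.py
```

```text
scene pred dot,apex,L,R,low [[299.8, 255.6], [301.1, 239.1], [313.0, 275.2], [287.5, 243.4], [300.2, 262.2]]
dark at 299 256 188.0496806613399 278.0
225 [(149, 137, 123), (149, 138, 125), (143, 133, 121)] None
229 [(251, 220, 142), (151, 142, 129), (146, 134, 121)] None
233 [(197, 122, 69), (153, 142, 127), (148, 138, 124)] [289 297]
237 [(182, 114, 66), (239, 164, 93), (194, 180, 165)] [287 301]
241 [(126, 78, 47), (248, 171, 95), (224, 201, 169)] [287 304]
245 [(131, 84, 50), (152, 95, 49), (246, 169, 95)] [280 307]
249 [(127, 80, 42), (130, 80, 46), (244, 164, 87)] [288 309]
253 [(126, 78, 43), (134, 86, 50), (229, 145, 80)] [289 311]
257 [(130, 81, 47), (129, 80, 45), (132, 82, 49)] [271 313]
261 [(170, 125, 79), (131, 80, 44), (131, 84, 47)] [295 315]
265 [(185, 143, 94), (131, 82, 50), (128, 79, 41)] [299 316]
269 [(219, 170, 108), (189, 144, 92), (132, 84, 49)] [302 316]
273 [(223, 172, 109), (184, 140, 89), (128, 82, 45)] [305 316]
277 [(251, 223, 143), (237, 192, 122), (187, 143, 91)] [308 316]
281 [(152, 118, 75), (252, 226, 145), (248, 213, 135)] [311 317]
285 [(152, 118, 79), (251, 221, 141), (251, 223, 141)] [315 316]
top pred dot,apex,L,R,low [[304.6, 197.0], [304.0, 194.7], [280.4, 196.7], [328.9, 199.5], [304.8, 199.2]]
```

```bash
python3 -c "
from cell import ctrl
print(ctrl.close_job())"
```

```text
the job is handed in; nothing more can be done
None
```

The round-topped board went into the slot leaning about 25°, was straightened and is fully home (dot within 1 px of prediction), handed in at about 36 s with the square board never approached; however, I dropped it onto the rack twice, the gripper body probably pressed on it during recovery (27 N at the wrist, under 40 N), and the wrist force briefly read about 123 N, over the 120 N limit, so it may be judged a fail.

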